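Fit the comb that spans the gel tray

TASK

Pick out of the sloping stand the one gel comb whose spine rests on both walls of the red casting tray while its teeth go down between them, and set it across the tray, upright, with its spine fully down in the pair of notches. Leave it there and let go; leave the other combs in the stand and do not disturb the other things on the bench.

Things in the scene. Friction and masses are not known exactly. Their poses are not given: they have to be found in the camera images.
- comb_a: White gel comb, 30 to 65 g: spine bar on top (10 thick, 24 tall, z 30 to 54), toothed blade centred below it (6 thick, 30 deep). Origin: middle of the blade's lower edge; z up from teeth to spine, y along the spine, x through the thickness. Starts in any bay of the stand; comes out along its own z. Spine 98 mm long, blade 72 wide.
- comb_b: White gel comb, 30 to 65 g: spine bar on top (10 thick, 24 tall, z 30 to 54), toothed blade centred below it (6 thick, 30 deep). Origin: middle of the blade's lower edge; z up from teeth to spine, y along the spine, x through the thickness. Starts in any bay of the stand; comes out along its own z. Spine 122 mm long, blade 96 wide.
- comb_c: White gel comb, 30 to 65 g: spine bar on top (10 thick, 24 tall, z 30 to 54), toothed blade centred below it (6 thick, 30 deep). Origin: middle of the blade's lower edge; z up from teeth to spine, y along the spine, x through the thickness. Starts in any bay of the stand; comes out along its own z. Spine 146 mm long, blade 120 wide.
- stand: Fixed grey comb stand, base 290 (x) by 150 by 8 mm, origin under its centre. Three bays at x = -90, 0, +90, one comb in each (which varies), spine along y, leaning 30 degrees from upright, spine towards the stand's -x (so towards the robot's left, +y). Combs are 78 apart square to their faces. See stand_bay for one bay.
- stand_bay (a point): Middle bay: its comb's origin lies here, 55 above the table, on a ledge with a lip 4 high (axes as the stand's; the other bays are alike, 90 mm before and behind). The spine's lower side lies on two ribs at y = -32 and +32, each 10 wide, ending 6 mm below the spine's top edge: 54 mm free between them for a finger.
- tray: Fixed red casting tray on a grey base 190 (x) by 150 by 12 mm; origin under the base's centre, z up. Two walls along x, 160 long, 5 thick, 104 apart inside (114 outside), tops at z = 60; floor at z = 17; grey end plates at x = -77.5 and +77.5, tops at z = 47. Each wall has one notch 20 wide, 10 deep (bottom at z = 50), centred at x = +35.
- tray_seat (a point): Point midway between the tray's two notches, at the height of their bottoms (tray x = +35, y = 0, z = 50 mm); axes as the tray's. A fitted comb has its spine along the tray's y and its origin 30 mm below this point.
- flask: Loose conical glass flask, 64 mm wide, 92 tall, origin under its centre.
- jar: Loose glass jar with steel cap, 68 mm wide, 100 tall, origin under its centre.
- tip_box: Loose blue pipette-tip box, 75 by 55 by 57 tall, origin under its centre.
- petri_dish: Loose clear dish, 60 mm wide, 14 tall, origin under its centre.
- timer: Loose orange bench timer, 30 by 60 by 55 tall, origin under its centre.
- marker: Loose pen lying along its own x, 130 long, 13 thick, origin under its middle.
Not all that is in view belongs to the job. Leave any orange look-alike of the comb_b alone. What is shaped like the tray but orange is not meant.

How it is judged:
At the end, for the whole second after the job is handed in: The 122 mm comb rests across the tray, spine down in both notches (height within 4 mm, 7 mm along and 9 mm across the tray, in line within 0.12 rad), upright within 0.2 rad; the other combs are within 15 mm and the bystanders within 30 mm of their starts (x of comb_b in the frame of tray_seat between -0.007 and 0.007 m and y of comb_b in the frame of tray_seat between -0.009 and 0.009 m and z of comb_b in the frame of tray_seat between -0.034 and -0.026 m and angle between comb_b's own z axis and vertical below 0.2 rad and angle between the y axis of comb_b and the y axis of tray, either way round below 0.12 rad and linear speed of comb_b below 0.02 m/s and angular speed of comb_b below 0.2 rad/s and distance of each of comb_a, comb_c from where it was at the start of the episode below 0.015 m and distance of each of flask, jar, tip_box, petri_dish, timer, marker from where it was at the start of the episode below 0.03 m); the robot touches nothing.
It fails at once if one of the other two combs is moved by more than 15 mm (distance of any of comb_a, comb_c from where it was at the start of the episode above 0.015 m).
It fails at once if a bystander (flask, jar, tip box, dish, timer, marker) is moved by more than 30 mm (distance of any of flask, jar, tip_box, petri_dish, timer, marker from where it was at the start of the episode above 0.03 m).
It also fails if it takes over 38 s, if anything falls off the work surface, if the arm or the gripper's body presses on something with over 40 N, if the wrist force passes 120 N, or if a joint passes its speed limit or range.

ROBOT

A 6-joint arm with a two-finger parallel gripper is mounted at the origin on the work surface. World frame = base frame: x ahead of the robot, y to its left, z up, the work surface at z = 0. Lengths are in m, angles in rad, forces in N, time in s.
With the tool pointing down it reaches from about 0.375 to 0.9 m from the base axis. Payload 3.1 kg.
Tool frame: the origin (TCP) lies at the very end of the fingers, on their centre line; the grasp point (between the pads) lies 19 mm behind it; z points along the fingers, y is the line along which they close (so a half turn about z gives the same grasp; the last joint's range is limited). The gripper opens to 85 mm and grips with 20 to 120 N. Pads are 22 mm wide; open, the fingers measure 114 mm over their backs; the gripper's body (76 mm by 85 mm) begins 54 mm behind the grasp point. The pads swing forward as they close: fully open they stand 13 mm farther back than shut.
Start: joints at [-1.349, 0.527, 1.433, -0, 1.181, -0.178], TCP at [0.243, -0.576, 0.231] pointing down, gripper open.
Joint ranges: [-3.08, 3.08], [-0.75, 2.2], [0.22, 2.44], [-1.43, 4.57], [0, 2.65], [-2.85, 2.85]. Speed limits (rad/s): [2.79, 2.79, 3.14, 3.14, 3.14, 3.14].

INTERFACE

Orientations are given as a unit quaternion [x, y, z, w].
In Python, from station import manip, vision gives the robot as it stands.
- The arm moves only by the tool drive_tool, never from a script. Its argument "deltas" is a list that holds one entry, the list of rows, each a list of 4 numbers: the shift along the tool's x, y, z in mm, then the turn about the tool's z in rad. A call has 1 to 5 rows; each row is the pose to reach, as a shift and turn from the pose commanded when the call began, along the tool's axes at that moment; what a row does not reach only later rows make up. A row lasts 1/12 s, in which the tool goes at most 41.7 mm and 7.16 degrees, less where a joint would pass 70% of its speed; a pose out of reach is approached as far as the arm can. A call with a gripper value outside its range is refused whole. "jaw" is the finger opening in mm, from 0 to 85.4, set as the call begins (left out, the last holds). The fingers move at their own pace and stop on an object; "force" is the grip in N (left out, the last holds). Time passes only in rows, so rows that repeat a pose let the fingers close. It gives the time, the measured TCP pose, the force, the opening and the grip force at its end, in the units of the state.
- manip.sense(): the state, without advancing time (a new reading comes with each control period).
- vision.snapshot(name): name is "scene" or "top" or "wrist"; returns the picture (420x560x3 uint8, red, green, blue); there is no depth.
- vision.camera_model(name): a dict with "camera_matrix" (3x3 intrinsics, pixels), "rvec" (rotation vector, rad) and "tvec" (3), from world to camera coordinates, as OpenCV has them. Camera axes: x right, y down, z forward; pixel columns grow to the right and rows downward; lengths in m; the calibration is good to about 2 mm. A picture is of the moment at which its call begins: read the wrist's pose just before it. camera_model takes no time and is no camera call; for the wrist camera it gives the pose at the moment of the call.
- manip.sign_off(): hands the job in; it is judged then, once.
The state is a dict: "t": time; "q": joint angles; "qd": joint speeds; "tau": joint torques, N m; "tcp_pos": TCP position; "tool_rot": TCP orientation; "force": force on the tool from outside, world axes, zero at the start; "ft_torque": the same for the moment, N m; "finger_gap": opening from 0.0 (shut) to 1.0 (fully open); "gripper_force": force on a finger pad.
Only numpy, scipy, OpenCV 4.12 (cv2) and the standard library are available. Lean on these libraries where they do the work, as an engineer would, in place of code of your own. Each camera call takes 0.05 s, during which the arm holds its last target. There are 200 camera calls.

## Working session

There is one attempt and no reset: what is moved stays moved. The work goes in short steps, Python scripts to look and compute and a tool call to move; the robot and the scene stay as the last step left them, time stands still between calls to the robot, and variables do not carry over. Pictures are saved under pics/ and viewed, at most 10 in all, crops included, and the job is handed in when it is done.

Besides the shell and the picture viewer there is one more tool, called after "Call:" by a JSON object that holds its "method" and its "body". drive_tool: Moves the arm, as the interface text tells. Its arguments: {"type":"object","properties":{"deltas":{"type":"array"},"jaw":{"type":"number"},"force":{"type":"number"}},"required":["deltas"]}

```bash
mkdir -p pics; python3 - <<'E'
from station import manip, vision
import cv2
s=manip.sense(); print(s)
for n in("scene","top"):
    cv2.imwrite(f"pics/{n}0.png",vision.snapshot(n)[:,:,::-1]); m=vision.camera_model(n); print(n,m)
E
```

```text
{'t': 0.0, 'q': array([-1.34950383e+00,  5.28470062e-01,  1.43389957e+00,  2.83314769e-06,
        1.18135967e+00, -1.78489395e-01]), 'qd': array([-0.00030362,  0.00028146, -0.00254226,  0.00128295, -0.00016454,
       -0.00079224]), 'tau': array([ 4.95517979e-04, -4.42348087e+01, -1.78025740e+01, -2.37728100e-04,
        8.28652323e-03, -2.99905764e-06]), 'tcp_pos': array([ 0.24313809, -0.57500495,  0.23033207]), 'tool_rot': array([ 9.80087785e-01,  1.98561808e-01, -2.15524353e-05, -1.06810830e-03]), 'force': array([-0.52044968,  0.78799717, -0.65477508]), 'ft_torque': array([0.00873401, 0.0073475 , 0.04020269]), 'gripper_force': 0.0, 'finger_gap': 1.0037677012813866}
scene {'camera_matrix': array([[404.80884278,   0.        , 275.6580518 ],
       [  0.        , 404.80884278, 211.32976506],
       [  0.        ,   0.        ,   1.        ]]), 'rvec': array([ 1.77716836,  1.51793194, -0.71853812]), 'tvec': array([-0.06045885, -0.26867752,  1.42710791])}
top {'camera_matrix': array([[488.79934344,   0.        , 272.76746179],
       [  0.        , 488.79934344, 200.84257459],
       [  0.        ,   0.        ,   1.        ]]), 'rvec': array([ 2.13098441, -2.09564394,  0.22258665]), 'tvec': array([-0.01267023,  0.52872114,  1.11679389])}
```

View pics/scene0.png

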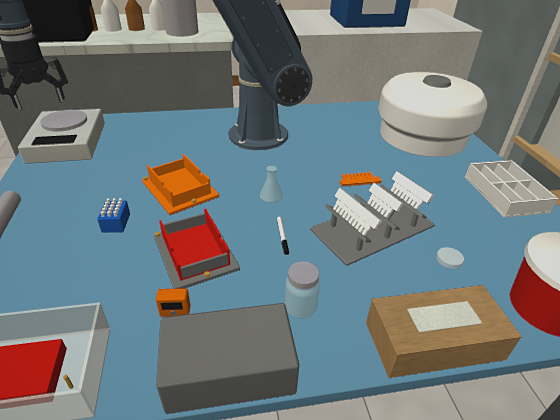

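View pics/top0.png

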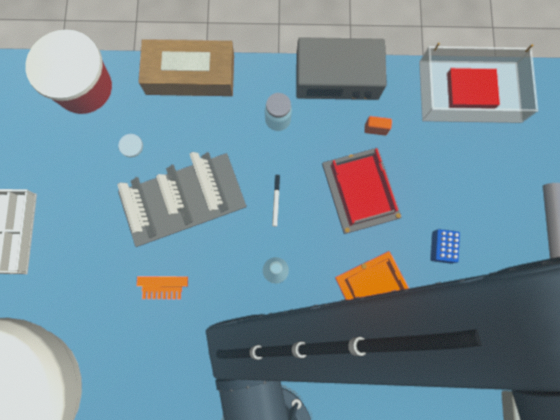

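Left comb looks like the 122 mm one (between the other two in length), and it needs confirming in millimetres. Next I'll zoom in and measure.

```bash
cat > h.py <<'E'
import numpy as np, cv2
from station import manip, vision
from scipy.spatial.transform import Rotation as R
def cam(n):
    m=vision.camera_model(n); return m["camera_matrix"],cv2.Rodrigues(m["rvec"])[0],np.ravel(m["tvec"])
def onplane(c,px,z):
    K,r,t=c; px=np.atleast_2d(px).astype(float)
    d=np.c_[px,np.ones(len(px))]@np.linalg.inv(K).T@r; o=-r.T@t
    return o+d*((z-o[2])/d[:,2])[:,None]
def proj(c,P):
    K,r,t=c; return cv2.projectPoints(np.atleast_2d(P).astype(float),cv2.Rodrigues(r)[0],t,K,None)[0][:,0]
def totool(P,s):   # world vector -> tool axes, mm
    return R.from_quat(s["tool_rot"]).inv().apply(P)*1e3
def big(mask): 
    return sorted(cv2.findContours(mask.astype(np.uint8),0,2)[0],key=cv2.contourArea,reverse=True)
E
python3 - <<'E'
from h import *
im=cv2.imread("pics/top0.png"); c=cam("top")
hsv=cv2.cvtColor(im,cv2.COLOR_BGR2HSV)
w=(hsv[...,2]>190)&(hsv[...,1]<50); w[:145]=0;w[250:]=0;w[:,:110]=0;w[:,250:]=0
for k in big(w)[:4]:
    b=cv2.boxPoints(cv2.minAreaRect(k)); P=onplane(c,b,.1); print("comb",cv2.contourArea(k),np.round(P,3)[:,:2].tolist(), [round(np.linalg.norm(P[i]-P[i-1])*1e3) for i in(1,2)])
g=(hsv[...,1]<60)&(hsv[...,2]<235); g[:145]=0;g[250:]=0
for x0,x1,z,n in((110,250,.008,"stand"),(315,410,.012,"tray")):
    m=g.copy(); m[:,:x0]=0;m[:,x1:]=0
    if n=="stand": m|=w
    else: m|=(hsv[...,1]>150)&((hsv[...,0]<8)|(hsv[...,0]>172))&(np.arange(420)[:,None]>140)&(np.arange(420)[:,None]<240)&(np.arange(560)>315)&(np.arange(560)<410)
    k=big(m)[0]; b=cv2.boxPoints(cv2.minAreaRect(k)); P=onplane(c,b,z); print(n,b.round(1).tolist(),np.round(P,3)[:,:2].tolist(),P.mean(0).round(3),[round(np.linalg.norm(P[i]-P[i-1])*1e3) for i in(1,2)])
a=cv2.resize(im[140:250,110:250],None,fx=2.8,fy=2.8*1,interpolation=2); t=cv2.resize(im[140:250,310:420],(308,308),interpolation=2)
cv2.imwrite("pics/z1.png",np.hstack([a,t]))
E
```

```text
comb 583.0 [[0.553, 0.358], [0.567, 0.321], [0.453, 0.276], [0.44, 0.312]] [39, 122]
comb 569.5 [[0.631, 0.194], [0.643, 0.164], [0.505, 0.111], [0.494, 0.14]] [32, 147]
comb 404.0 [[0.577, 0.268], [0.589, 0.237], [0.496, 0.2], [0.484, 0.231]] [34, 100]
comb 169.5 [[0.648, 0.361], [0.649, 0.309], [0.624, 0.307], [0.623, 0.359]] [52, 25]
stand [[111.69999694824219, 180.6999969482422], [222.1999969482422, 140.6999969482422], [246.0, 206.5], [135.5, 246.5]] [[0.584, 0.402], [0.694, 0.128], [0.523, 0.062], [0.419, 0.33]] [0.555 0.23  0.008] [295, 183]
tray [[321.5, 162.60000610351562], [378.79998779296875, 144.60000610351562], [401.70001220703125, 217.1999969482422], [344.3999938964844, 235.1999969482422]] [[0.639, -0.125], [0.689, -0.272], [0.502, -0.323], [0.455, -0.181]] [ 0.571 -0.225  0.012] [155, 194]
```

View pics/z1.png

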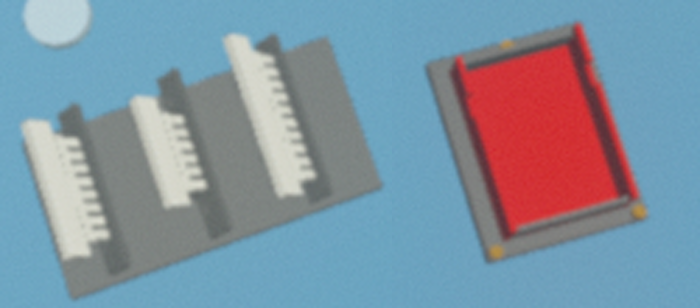

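Measured lengths are 122, 100 and 147 mm, so the left comb is comb_b. The tool yaw already matches the spine to about 0.01 rad. The tray notches appear to be towards its far end. I'll go over the tray first for a wrist look.

Call:
{"method": "drive_tool", "body": {"deltas": [[[400, -180, -60, 0], [400, -180, -60, 0], [400, -180, -60, 0], [400, -180, -60, 0], [400, -180, -60, 0]]]}}

```text
t: 0.52
tcp_pos: [0.3844, -0.4226, 0.2593]
tool_rot: [0.98, 0.198, -0.0, -0.001]
force: [0.6, 0.1, -0.5]
finger_gap: 0.999
gripper_force: 0.0
```

```bash
python3 - <<'E'
from h import *
s=manip.sense(); print(s["t"],s["tcp_pos"],s["tool_rot"]); c=cam("wrist"); print(-c[1].T@c[2], c[1], c[0])
T=R.from_quat(s["tool_rot"]).as_matrix(); print("cam offset in tool",T.T@(-c[1].T@c[2]-s["tcp_pos"]))
E
```

```text
0.5167 [ 0.38440067 -0.42263027  0.25932884] [ 9.80164349e-01  1.98185583e-01 -1.35162519e-04 -5.53154208e-04]
[ 0.44612454 -0.39729031  0.40227414] [[ 3.88867244e-01 -9.21293639e-01 -5.46156889e-04]
 [-8.89146887e-01 -3.75453577e-01  2.61634143e-01]
 [-2.41246928e-01 -1.01255334e-01 -9.65166968e-01]] [[322.89103529   0.         280.57530568]
 [  0.         322.89103529 208.93135513]
 [  0.           0.           1.        ]]
cam offset in tool [ 0.06671342  0.00046824 -0.14294897]
```

Call:
{"method": "drive_tool", "body": {"deltas": [[[235, -115, -40, 0], [235, -115, -40, 0], [235, -115, -40, 0], [235, -115, -40, 0], [235, -115, -40, 0]]]}}

```text
t: 0.93
tcp_pos: [0.5196, -0.267, 0.291]
tool_rot: [0.98, 0.199, -0.0, -0.0]
force: [1.2, -0.7, -0.4]
finger_gap: 0.999
gripper_force: 0.0
```

Call:
{"method": "drive_tool", "body": {"deltas": [[[30, -15, -5, 0], [30, -15, -5, 0], [30, -15, -5, 0]]]}}

```text
t: 1.18
tcp_pos: [0.5415, -0.2418, 0.2959]
tool_rot: [0.98, 0.201, -0.0, 0.0]
force: [-0.4, -0.4, 0.2]
finger_gap: 1.003
gripper_force: 0.0
```

```bash
python3 - <<'E'
from h import *
s=manip.sense(); print(s["t"],s["tcp_pos"]); c=cam("wrist"); im=vision.snapshot("wrist")[:,:,::-1].copy(); cv2.imwrite("pics/w1.png",im)
np.savez("w1.npz",K=c[0],r=c[1],t=c[2])
E
```

```text
1.1833 [ 0.54145455 -0.2417943   0.29585844]
```

View pics/w1.png

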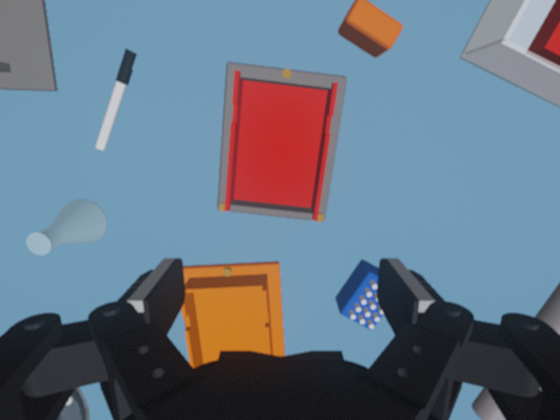

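The red tray spans about (225–345, 65–220). Notch gaps show near (237,110) and (332,120), at the far end. I'll measure from the base outline and the notch rows.

```bash
cat > tray.py <<'E'
from h import *
def tray(f,npz,box,out=None):
    im=cv2.imread(f); z=np.load(npz); c=(z["K"],z["r"],z["t"])
    x0,x1,y0,y1=box
    hsv=cv2.cvtColor(im,cv2.COLOR_BGR2HSV).astype(int)
    blue=(hsv[...,0]>90)&(hsv[...,0]<120)&(hsv[...,1]>90)
    m=np.zeros(blue.shape,bool); m[y0:y1,x0:x1]=~blue[y0:y1,x0:x1]
    m=cv2.morphologyEx(m.astype(np.uint8),cv2.MORPH_OPEN,np.ones((3,3)))
    k=big(m)[0][:,0]
    P=onplane(c,k,.012)[:,:2]*1e3
    r=cv2.minAreaRect(P.astype(np.float32)); b=cv2.boxPoints(r)
    print("base",np.round(r[0],1),np.round(r[1],1),r[2])
    e=[b[1]-b[0],b[2]-b[1]]; l=max(e,key=np.linalg.norm); l=l/np.linalg.norm(l); l*=np.sign(l[0])
    o=np.array(r[0]); n=np.array([-l[1],l[0]]); print("xdir",np.arctan2(l[1],l[0]))
    # predicted notch edges of wall top centres, for check
    for sgn in(1,-1):
        row=[]
        for x in np.arange(-78,79,2):
            q=o+l*x+n*sgn*54.5; u,v=proj(c,[q[0]/1e3,q[1]/1e3,.0595])[0]
            p=im[int(round(v)),int(round(u))]; row.append(int(p[2]))
        print(sgn,row)
    return o,l,n
if __name__=="__main__":
    print(tray("pics/w1.png","w1.npz",(210,360,55,230)))
    im=cv2.imread("pics/w1.png"); cv2.imwrite("pics/z2.png",cv2.resize(im[60:225,215:355],(510,600),interpolation=2))
E
python3 tray.py
```

```text
base [ 567.  -231.7] [208.  175.4] 17.88032341003418
xdir 0.31207058
1 [117, 117, 116, 111, 120, 129, 129, 119, 114, 123, 137, 138, 138, 136, 137, 136, 137, 137, 138, 136, 138, 139, 139, 139, 138, 137, 137, 138, 137, 139, 139, 140, 141, 145, 145, 137, 139, 139, 140, 142, 144, 144, 146, 151, 153, 155, 142, 141, 143, 147, 150, 152, 154, 157, 160, 165, 158, 174, 178, 183, 186, 186, 186, 187, 190, 187, 154, 154, 159, 161, 165, 166, 170, 177, 179, 183, 160, 166, 168]
-1 [116, 144, 163, 170, 168, 169, 152, 133, 127, 127, 126, 129, 128, 130, 126, 128, 129, 131, 136, 128, 131, 131, 135, 129, 129, 134, 133, 137, 130, 133, 136, 141, 150, 132, 134, 140, 145, 131, 135, 138, 144, 153, 136, 141, 149, 156, 137, 142, 149, 158, 165, 143, 151, 158, 158, 133, 131, 132, 136, 131, 131, 133, 137, 131, 136, 163, 173, 180, 159, 166, 176, 184, 166, 171, 180, 184, 167, 175, 184]
(array([ 567.00445557, -231.7114563 ]), array([0.9516999 , 0.30702987], dtype=float32), array([-0.30702987,  0.9516999 ], dtype=float32))
```

View pics/z2.png

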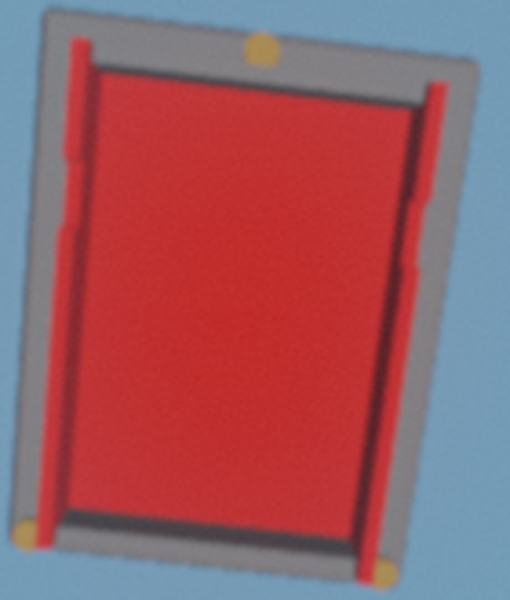

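```bash
cat > corners.py <<'E'
from h import *
z=np.load("w1.npz"); c=(z["K"],z["r"],z["t"])
f=lambda a: np.array(a)/np.array([510/140,600/165])+[215,60]
def show(n,P): print(n,(P[:,:2]*1e3).round(1).tolist(),"sides",[round(float(np.linalg.norm(P[i]-P[i-1])*1e3),1) for i in range(len(P))],"mean",(P.mean(0)*1e3).round(1))
show("base",onplane(c,f([[46,10],[478,62],[397,590],[11,543]]),.012))
N=onplane(c,f([[65,161],[59,228],[415,198],[403,267]]),.06); show("notch top edges LL RR",N)
show("wall outer ends",onplane(c,f([[72,39],[447,83],[375,582],[36,547]]),.06))
E
python3 corners.py
```

```text
base [[641.0, -129.8], [683.3, -270.0], [502.6, -324.6], [462.4, -183.2]] sides [186.5, 146.4, 188.8, 147.0] mean [ 572.4 -226.9   12. ]
notch top edges LL RR [[599.0, -160.0], [579.7, -165.4], [631.3, -263.4], [611.0, -268.8]] sides [109.5, 20.1, 110.8, 21.0] mean [ 605.3 -214.4   60. ]
wall outer ends [[632.3, -149.5], [665.3, -257.9], [513.6, -304.4], [480.2, -195.1]] sides [158.8, 113.4, 158.7, 114.3] mean [ 572.8 -226.7   60. ]
```

The tray checks out: base 188×147, walls 159×114, notch at x = 34.9 mm. The seat is at (606.0, −216.7) mm with tray yaw 0.293. Now the stand.

Call:
{"method": "drive_tool", "body": {"deltas": [[[50, -180, 15, 0], [50, -180, 15, 0], [50, -180, 15, 0], [50, -180, 15, 0], [50, -180, 15, 0]]]}}

```text
t: 1.65
tcp_pos: [0.5137, -0.0558, 0.28]
tool_rot: [0.98, 0.198, -0.002, -0.002]
force: [0.2, 0.0, -0.9]
finger_gap: 1.001
gripper_force: 0.0
```

Call:
{"method": "drive_tool", "body": {"deltas": [[[50, -180, 15, 0], [50, -180, 15, 0], [50, -180, 15, 0], [50, -180, 15, 0], [50, -180, 15, 0]]]}}

```text
t: 2.07
tcp_pos: [0.4907, 0.1289, 0.2652]
tool_rot: [0.98, 0.198, -0.001, -0.001]
force: [-0.3, -0.5, 0.4]
finger_gap: 1.0
gripper_force: 0.0
```

Call:
{"method": "drive_tool", "body": {"deltas": [[[50, -180, 15, 0], [50, -180, 15, 0], [50, -180, 15, 0], [50, -180, 15, 0], [50, -180, 15, 0]]], "jaw": 40}}

```text
t: 2.48
tcp_pos: [0.468, 0.3142, 0.2502]
tool_rot: [0.98, 0.199, -0.001, -0.0]
force: [0.3, -0.2, -0.1]
finger_gap: 0.469
gripper_force: 0.0
```

Call:
{"method": "drive_tool", "body": {"deltas": [[[0, 0, 0, 0], [0, 0, 0, 0], [0, 0, 0, 0]]]}}

```text
t: 2.73
tcp_pos: [0.469, 0.3104, 0.2506]
tool_rot: [0.98, 0.198, -0.001, 0.001]
force: [-0.8, -0.9, -0.3]
finger_gap: 0.471
gripper_force: 0.0
```

```bash
python3 - <<'E'
from h import *
s=manip.sense(); print(s["t"],s["tcp_pos"],s["q"]); c=cam("wrist"); im=vision.snapshot("wrist")[:,:,::-1].copy(); cv2.imwrite("pics/w2.png",im)
np.savez("w2.npz",K=c[0],r=c[1],t=c[2])
E
```

```text
2.7333 [0.46896505 0.31039985 0.25061824] [ 3.86476472e-01  4.21049951e-01  1.56853590e+00 -9.58559854e-04
  1.15336776e+00  1.55963705e+00]
```

View pics/w2.png

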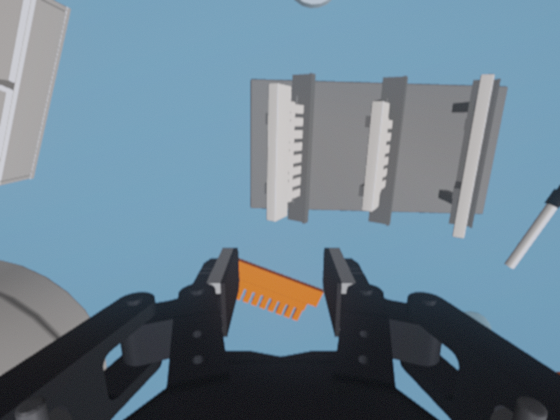

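The three combs sit in the stand. comb_b's spine runs from about (280,85) to (276,219), with its teeth to the right.

```bash
python3 - <<'E'
from h import *
im=cv2.imread("pics/w2.png"); z=np.load("w2.npz"); c=(z["K"],z["r"],z["t"])
hsv=cv2.cvtColor(im,cv2.COLOR_BGR2HSV); w=(hsv[...,2]>165)&(hsv[...,1]<40); w[:,:255]=0; w[:,500:]=0; w[230:]=0;w[:60]=0
for k in big(w)[:3]:
    k=k[:,0]; ys=k[:,1]; L=[]
    top,bot=ys.min(),ys.max()
    for v in range(top+5,bot-5): L.append((k[ys==v][:,0].min() if (ys==v).any() else np.nan,v))
    L=np.array(L); L=L[~np.isnan(L[:,0])]; P=onplane(c,L,.0993)[:,:2]*1e3
    vx,vy,x0,y0=cv2.fitLine(P.astype(np.float32),cv2.DIST_HUBER,0,.01,.01).ravel(); 
    if vx<0: vx,vy=-vx,-vy
    d=np.array([vx,vy]); n=np.array([vy,-vx]) # n: to right
    # ends: extreme rows of the spine left edge
    E=onplane(c,k,.0993)[:,:2]*1e3; near=abs((E-[x0,y0])@n-4)<5; a=(E[near]-[x0,y0])@d
    mid=np.array([x0,y0])+d*(a.max()+a.min())/2
    print(top,bot,"len",a.max()-a.min(),"yaw",np.arctan2(vy,vx),"left edge mid",mid,"spine centre",mid+10.3*n,"origin",mid+31.3*n)
s=manip.sense(); print(s["tcp_pos"],R.from_quat(s["tool_rot"]).as_matrix())
E
```

```text
83 221 len 86.80699312081325 yaw 0.32968602 left edge mid [508.76989963 313.07658118] spine centre [512.10448315 303.3312971 ] origin [518.90314795 283.46227378]
101 211 len 82.12297011097496 yaw 0.36850858 left edge mid [535.46677239 236.29115883] spine centre [539.17708523 226.68264309] origin [546.74180061 207.09246651]
74 229 len 135.98432376501495 yaw 0.36573324 left edge mid [569.97190127 167.45990825] spine centre [573.65553292 157.84113193] origin [581.16584906 138.23003459]
[0.46912346 0.31023807 0.25080344] [[ 9.22106079e-01  3.86936657e-01 -6.34757673e-04]
 [ 3.86935909e-01 -9.22106016e-01 -1.04800819e-03]
 [-9.90826654e-04  7.20764185e-04 -9.99999249e-01]]
```

```bash
python3 - <<'E'
import cv2
im=cv2.imread("pics/w2.png"); cv2.imwrite("pics/z3.png",cv2.resize(im[70:225,245:405],(620,600),interpolation=2))
E
```

```text
(no output)
```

View pics/z3.png

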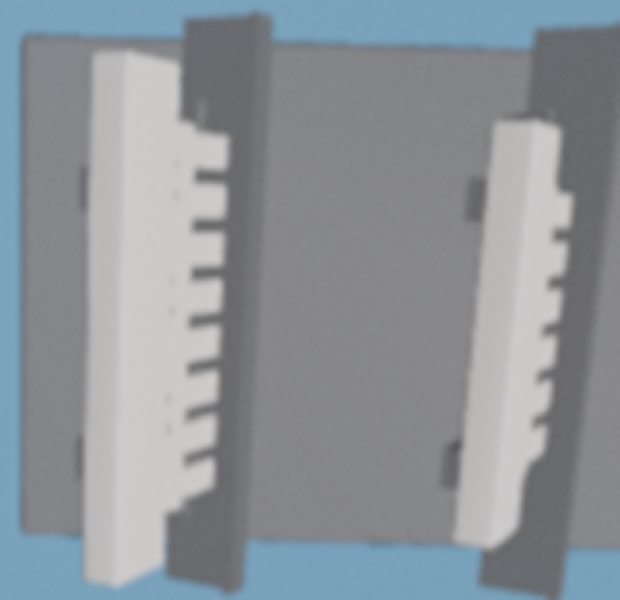

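comb_b's top face runs between its left edge (93,52)–(84,580) and its ridge (130,50)–(117,587) in this crop. The stand base's left edge is (22,38)–(20,532).

```bash
python3 - <<'E'
from h import *
z=np.load("w2.npz"); c=(z["K"],z["r"],z["t"])
f=lambda a: np.array(a)/np.array([3.875,3.871])+[245,70]
for n,p,h,off in(("b left",[[93,52],[84,580]],.0993,31.3),("b ridge",[[130,50],[117,587]],.1043,22.7),("a left",[[495,122],[454,542]],.0993,31.3),("a ridge",[[535,120],[493,547]],.1043,22.7),("base",[[22,38],[20,532]],.008,55)):
    P=onplane(c,f(p),h)[:,:2]*1e3; d=P[0]-P[1]; L=np.linalg.norm(d); d/=L; nn=np.array([d[1],-d[0]])
    print(n,"len",L.round(1),"yaw",np.arctan2(d[1],d[0]).round(3),"mid",P.mean(0).round(1),"origin",(P.mean(0)+off*nn).round(1))
E
```

```text
b left len 121.9 yaw 0.371 mid [498.8 334.6] origin [510.1 305.4]
b ridge len 122.0 yaw 0.371 mid [501.8 327. ] origin [510.  305.9]
a left len 97.5 yaw 0.371 mid [531.4 250.7] origin [542.8 221.5]
a ridge len 97.5 yaw 0.378 mid [534.6 243.5] origin [543.  222.5]
base len 147.4 yaw 0.37 mid [490.1 356.8] origin [510.  305.5]
```

Consistent to 1 mm: origin (510.0, 305.6), yaw 0.371. The drive can only yaw, so the tool stays vertical. I'll straddle the spine, swing it upright about its foot on the lip, then close.

Call:
{"method": "drive_tool", "body": {"deltas": [[[36.5, -1, 30, 0.027], [36.5, -1, 70, 0.027], [36.5, -1, 105, 0.027], [36.5, -1, 120, 0.027], [36.5, -1, 120, 0.027]]], "jaw": 40, "force": 20}}

```text
t: 3.2
tcp_pos: [0.4997, 0.324, 0.1267]
tool_rot: [0.983, 0.184, -0.005, 0.001]
force: [-0.8, -0.5, 0.2]
finger_gap: 0.469
gripper_force: 0.0
```

Call:
{"method": "drive_tool", "body": {"deltas": [[[0, 0, 0, 0], [0, 0, 0, 0]]]}}

```text
t: 3.37
tcp_pos: [0.5035, 0.3268, 0.1326]
tool_rot: [0.983, 0.184, 0.001, -0.0]
force: [0.6, 0.2, 0.8]
finger_gap: 0.466
gripper_force: 0.0
```

```bash
cat > rel.py <<'E'
from h import *
def rel(o,yaw):
    s=manip.sense(); p=s["tcp_pos"]*1e3; T=R.from_quat(s["tool_rot"]).as_matrix()
    d=np.array([np.cos(yaw),np.sin(yaw)]); n=np.array([d[1],-d[0]])
    v=p[:2]-np.array(o); print("t",s["t"],"along",round(v@d,1),"across",round(v@n,1),"z",round(p[2],1),"yawerr",round(np.arctan2(T[1,0],T[0,0])-yaw,4),"q",s["q"].round(2),"gap",s["finger_gap"],"F",s["force"].round(1),s["gripper_force"])
E
python3 -c "
from rel import *
rel([510,305.6],.371)"
```

```text
t 3.3667 along 1.6 across -22.1 z 132.6 yawerr 0.0001 q [ 0.39  0.62  1.59 -0.    0.93  1.59] gap 0.4658596848736335 F [0.6 0.2 0.8] 0.0
```

Call:
{"method": "drive_tool", "body": {"deltas": [[[-1, 1, 15, 0], [-1, 1, 30, 0], [-1, 1, 45, 0], [-1, 1, 52, 0], [-1, 1, 52, 0]]]}}

```text
t: 3.78
tcp_pos: [0.5015, 0.3259, 0.0794]
tool_rot: [0.983, 0.185, 0.0, -0.0]
force: [0.2, -0.6, 0.1]
finger_gap: 0.472
gripper_force: 0.0
```

```bash
python3 -c "
from rel import *
rel([510,305.6],.371)
cv2.imwrite('pics/w3.png',vision.snapshot('wrist')[:,:,::-1])"
```

```text
t 3.7833 along -0.5 across -22.0 z 79.4 yawerr 0.0014 q [ 0.39  0.7   1.62 -0.    0.83  1.59] gap 0.4718917004971509 F [ 0.2 -0.6  0.1] 0.0
```

View pics/w3.png

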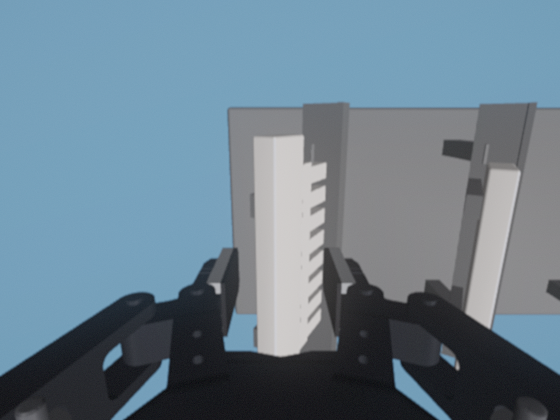

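Call:
{"method": "drive_tool", "body": {"deltas": [[[0, 0, 0, 0], [0, 0, 0, 0], [0, 5, 0, 0], [0, 10, 0, 0], [0, 15, 0, 0]]], "jaw": 26}}

```text
t: 4.25
tcp_pos: [0.5072, 0.3118, 0.0795]
tool_rot: [0.983, 0.185, 0.0, -0.0]
force: [0.4, 0.0, -0.5]
finger_gap: 0.303
gripper_force: 0.1
```

Call:
{"method": "drive_tool", "body": {"deltas": [[[0, 3, 0, 0], [0, 5, 0, 0], [0, 5, 0, 0]]]}}

```text
t: 4.5
tcp_pos: [0.5089, 0.3069, 0.079]
tool_rot: [0.983, 0.185, -0.0, 0.0]
force: [0.6, -0.7, 0.2]
finger_gap: 0.306
gripper_force: 0.0
```

Call:
{"method": "drive_tool", "body": {"deltas": [[[0, 1, 0, 0], [0, 2, 0, 0], [0, 2, 0, 0], [0, 2, 0, 0], [0, 2, 0, 0]]], "jaw": 0, "force": 40}}

```text
t: 4.92
tcp_pos: [0.509, 0.3063, 0.0791]
tool_rot: [0.983, 0.185, -0.0, -0.0]
force: [-2.0, 3.6, 1.2]
finger_gap: 0.109
gripper_force: 41.1
```

```bash
python3 -c "
from rel import *
rel([510,305.6],.371)
cv2.imwrite('pics/w4.png',vision.snapshot('wrist')[:,:,::-1])"
```

```text
t 4.9167 along -0.7 across -1.0 z 79.1 yawerr 0.0018 q [0.35 0.69 1.63 0.   0.82 1.55] gap 0.10934623915874193 F [-2.   3.6  1.2] 41.05895161628723
```

View pics/w4.png

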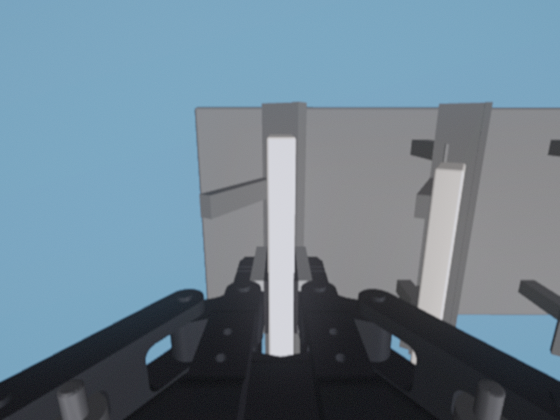

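The opening is 9.3 mm and the spine looks upright and flush in the pads. Lifting.

Call:
{"method": "drive_tool", "body": {"deltas": [[[0, 0, -8, 0], [0, 0, -20, 0], [0, 0, -40, 0], [0, 0, -65, 0], [0, 0, -95, 0]]], "force": 60}}

```text
t: 5.38
tcp_pos: [0.5087, 0.3045, 0.1747]
tool_rot: [0.983, 0.185, -0.001, 0.001]
force: [0.3, 0.2, -1.8]
finger_gap: 0.102
gripper_force: 61.8
```

```bash
python3 -c "
from rel import *
rel([510,305.6],.371)
cv2.imwrite('pics/s2.png',vision.snapshot('scene')[130:300,260:470,::-1].repeat(3,0).repeat(3,1))"
```

```text
t 5.3833 along -1.6 across 0.6 z 174.7 yawerr 0.0019 q [ 0.35  0.55  1.57 -0.    1.02  1.55] gap 0.10181668898330178 F [ 0.3  0.2 -1.8] 61.76626682281494
```

View pics/s2.png

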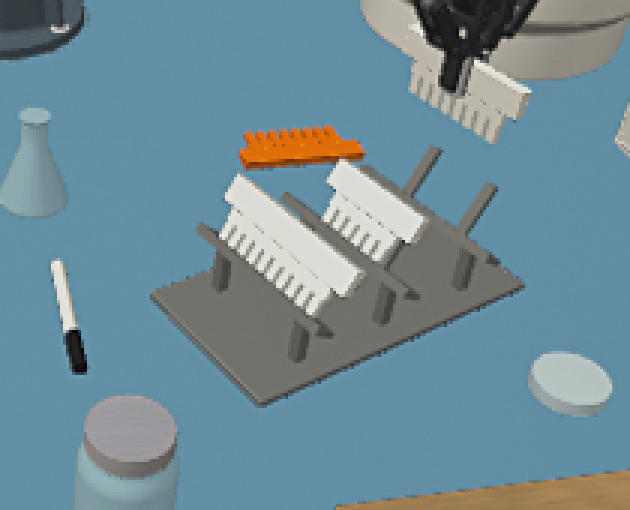

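comb_b hangs upright in the gripper and the other two combs are untouched in the stand. Now I'll check numerically where the comb sits in the hand, and travel at the same height.

```bash
python3 - <<'E'
from h import *
s=manip.sense(); c=cam("wrist"); im=vision.snapshot("wrist")
np.savez("w5.npz",K=c[0],r=c[1],t=c[2]); cv2.imwrite("pics/w5.png",im[:,:,::-1])
hsv=cv2.cvtColor(im,cv2.COLOR_RGB2HSV); w=(hsv[...,2]>170)&(hsv[...,1]<35); w[:,:240]=0;w[:,320:]=0;w[:100]=0;w[360:]=0
k=big(w)[0][:,0]; print(k.min(0),k.max(0))
T=R.from_quat(s["tool_rot"]).as_matrix(); zt=s["tcp_pos"][2]+.030
for v in(k[:,1].min(),k[:,1].min()+6,k[:,1].min()+60,k[:,1].max()-10,k[:,1].max()):
    u=k[k[:,1]==v][:,0]
    if len(u): print(v,u.min(),u.max(),[(T.T@(onplane(c,[x,v],zt)[0]-s["tcp_pos"])*1e3).round(1).tolist() for x in(u.min(),u.max())])
E
```

```text
[267 137] [295 355]
137 269 293 [[61.5, -3.5, -29.4], [61.5, 4.8, -29.3]]
355 275 286 [[-26.2, -1.7, -30.3], [-26.2, 2.8, -30.3]]
```

Call:
{"method": "drive_tool", "body": {"deltas": [[[-33, 174, 0, 0], [-33, 174, 0, 0], [-33, 174, 0, 0], [-33, 174, 0, 0], [-33, 174, 0, 0]]]}}

```text
t: 5.9
tcp_pos: [0.5432, 0.1258, 0.1743]
tool_rot: [0.983, 0.183, 0.0, 0.002]
force: [0.0, 0.5, -0.5]
finger_gap: 0.106
gripper_force: 61.8
```

Call:
{"method": "drive_tool", "body": {"deltas": [[[-33, 174, 0, 0], [-33, 174, 0, 0], [-33, 174, 0, 0], [-33, 174, 0, 0], [-33, 174, 0, 0]]]}}

```text
t: 6.32
tcp_pos: [0.5765, -0.0488, 0.1745]
tool_rot: [0.983, 0.183, 0.001, 0.002]
force: [0.1, -0.8, -0.3]
finger_gap: 0.107
gripper_force: 61.8
```

Call:
{"method": "drive_tool", "body": {"deltas": [[[-33, 174, 0, 0], [-33, 174, 0, 0], [-33, 174, 0, 0], [-33, 174, 0, 0], [-33, 174, 0, 0]]]}}

```text
t: 6.73
tcp_pos: [0.6087, -0.2236, 0.1744]
tool_rot: [0.983, 0.183, 0.001, 0.003]
force: [0.5, -0.1, 0.5]
finger_gap: 0.106
gripper_force: 61.8
```

Call:
{"method": "drive_tool", "body": {"deltas": [[[0, 0, 0, -0.1], [0, 0, 0, -0.2], [0, 0, 0, -0.3], [0, 0, 0, -0.4], [0, 0, 0, -0.5]]]}}

```text
t: 7.15
tcp_pos: [0.6068, -0.2159, 0.1738]
tool_rot: [0.905, 0.425, -0.0, -0.0]
force: [0.8, -0.2, -1.4]
finger_gap: 0.101
gripper_force: 61.7
```

Call:
{"method": "drive_tool", "body": {"deltas": [[[0, 0, 0, -0.1], [0, 0, 0, -0.2], [0, 0, 0, -0.3], [0, 0, 0, -0.4], [0, 0, 0, -0.5]]]}}

```text
t: 7.57
tcp_pos: [0.6069, -0.2157, 0.1739]
tool_rot: [0.772, 0.636, -0.0, -0.0]
force: [0.5, -0.0, 0.2]
finger_gap: 0.106
gripper_force: 61.7
```

Call:
{"method": "drive_tool", "body": {"deltas": [[[0, 0, 0, -0.1], [0, 0, 0, -0.2], [0, 0, 0, -0.3], [0, 0, 0, -0.4], [0, 0, 0, -0.491]]]}}

```text
t: 7.98
tcp_pos: [0.6069, -0.2158, 0.1739]
tool_rot: [0.594, 0.804, -0.0, -0.001]
force: [0.3, 0.9, -0.4]
finger_gap: 0.104
gripper_force: 61.7
```

Call:
{"method": "drive_tool", "body": {"deltas": [[[0, 0, 0, 0], [0, 0, 0, 0], [0, 0, 0, 0]]]}}

```text
t: 8.23
tcp_pos: [0.6071, -0.2162, 0.174]
tool_rot: [0.597, 0.802, -0.0, -0.0]
force: [0.2, -0.7, -0.6]
finger_gap: 0.104
gripper_force: 61.7
```

```bash
python3 -c "
from rel import *
rel([606.0,-216.7],.293+np.pi/2)
s=manip.sense();print(s['tcp_pos'],R.from_quat(s['tool_rot']).as_matrix().round(3))"
```

```text
t 8.2333 along 0.2 across 1.2 z 174.0 yawerr -0.0016 q [-0.52  0.62  1.43 -0.    1.09 -0.81] gap 0.10438606407255675 F [ 0.2 -0.7 -0.6] 61.74043893814087
[ 0.60711921 -0.21615717  0.17400489] [[-0.287  0.958 -0.   ]
 [ 0.958  0.287  0.   ]
 [ 0.    -0.    -1.   ]]
```

Aligned within about 1 mm. I'll correct that and descend to just above the seat.

Call:
{"method": "drive_tool", "body": {"deltas": [[[-0.7, -1.2, 30, 0], [-0.7, -1.2, 60, 0], [-0.7, -1.2, 80, 0], [-0.7, -1.2, 90, 0], [-0.7, -1.2, 90, 0]]]}}

```text
t: 8.65
tcp_pos: [0.6046, -0.2166, 0.0813]
tool_rot: [0.597, 0.802, -0.0, -0.003]
force: [-0.3, 0.5, 0.0]
finger_gap: 0.106
gripper_force: 61.7
```

Call:
{"method": "drive_tool", "body": {"deltas": [[[0, 0, 8, 0], [0, 0, 16, 0], [0, 0, 24, 0], [0, 0, 30, 0], [0, 0, 30, 0]]]}}

```text
t: 9.07
tcp_pos: [0.6056, -0.2172, 0.0529]
tool_rot: [0.596, 0.803, -0.0, -0.001]
force: [-0.4, -0.7, -1.0]
finger_gap: 0.103
gripper_force: 61.7
```

```bash
python3 -c "
from rel import *
rel([606.0,-216.7],.293+np.pi/2)"
```

```text
t 9.0667 along -0.4 across -0.5 z 52.9 yawerr -0.0001 q [-0.52  0.78  1.51 -0.    0.86 -0.81] gap 0.10348648353731517 F [-0.4 -0.7 -1. ] 61.73767447471619
```

Call:
{"method": "drive_tool", "body": {"deltas": [[[0, 0.4, 2, 0], [0, 0.4, 4, 0], [0, 0.4, 6, 0], [0, 0.4, 7, 0], [0, 0.4, 7, 0]]]}}

```text
t: 9.48
tcp_pos: [0.6066, -0.2174, 0.0469]
tool_rot: [0.596, 0.803, 0.0, -0.0]
force: [-0.5, -0.3, -0.6]
finger_gap: 0.106
gripper_force: 61.7
```

Call:
{"method": "drive_tool", "body": {"deltas": [[[0, 0, 0.7, 0], [0, 0, 1.4, 0], [0, 0, 2, 0], [0, 0, 2, 0]]]}}

```text
t: 9.82
tcp_pos: [0.6066, -0.2174, 0.045]
tool_rot: [0.596, 0.803, -0.0, -0.0]
force: [-0.4, -0.0, -1.1]
finger_gap: 0.105
gripper_force: 61.7
```

Call:
{"method": "drive_tool", "body": {"deltas": [[[0, 0, 0.7, 0], [0, 0, 1.4, 0], [0, 0, 2, 0], [0, 0, 2, 0]]]}}

```text
t: 10.15
tcp_pos: [0.6066, -0.2174, 0.0429]
tool_rot: [0.596, 0.803, -0.0, -0.0]
force: [-0.7, -1.0, -1.4]
finger_gap: 0.105
gripper_force: 61.7
```

Call:
{"method": "drive_tool", "body": {"deltas": [[[0, 0, 0.5, 0], [0, 0, 1, 0], [0, 0, 1, 0]]]}}

```text
t: 10.4
tcp_pos: [0.6067, -0.2175, 0.0426]
tool_rot: [0.596, 0.803, -0.0, 0.0]
force: [-1.3, 1.0, 2.9]
finger_gap: 0.107
gripper_force: 62.5
```

Call:
{"method": "drive_tool", "body": {"deltas": [[[0, 0, 0.5, 0], [0, 0, 1, 0], [0, 0, 1, 0]]]}}

```text
t: 10.65
tcp_pos: [0.6067, -0.2175, 0.0426]
tool_rot: [0.596, 0.803, -0.0, 0.0]
force: [-2.8, 0.7, 7.8]
finger_gap: 0.108
gripper_force: 63.4
```

It's seated: the TCP has stopped and force is rising to 7.8 N. Relieve, open gently, settle, then lift clear.

Call:
{"method": "drive_tool", "body": {"deltas": [[[0, 0, -0.7, 0], [0, 0, -1, 0]]], "force": 20}}

```text
t: 10.82
tcp_pos: [0.6067, -0.2175, 0.0426]
tool_rot: [0.596, 0.803, -0.0, 0.0]
force: [-1.5, 0.5, 3.7]
finger_gap: 0.107
gripper_force: 62.4
```

Call:
{"method": "drive_tool", "body": {"deltas": [[[0, 0, 0, 0], [0, 0, 0, 0], [0, 0, 0, 0], [0, 0, 0, 0], [0, 0, 0, 0]]], "jaw": 16}}

```text
t: 11.23
tcp_pos: [0.6066, -0.2174, 0.0417]
tool_rot: [0.596, 0.803, -0.0, -0.0]
force: [0.3, 0.4, -0.1]
finger_gap: 0.19
gripper_force: 0.0
```

Call:
{"method": "drive_tool", "body": {"deltas": [[[0, 0, 0, 0], [0, 0, 0, 0], [0, 0, 0, 0], [0, 0, 0, 0]]], "jaw": 34}}

```text
t: 11.57
tcp_pos: [0.6067, -0.2175, 0.042]
tool_rot: [0.596, 0.803, -0.0, -0.0]
force: [0.1, -0.3, -0.4]
finger_gap: 0.395
gripper_force: 0.0
```

Call:
{"method": "drive_tool", "body": {"deltas": [[[0, 0, -10, 0], [0, 0, -25, 0], [0, 0, -50, 0], [0, 0, -85, 0], [0, 0, -110, 0]]]}}

```text
t: 11.98
tcp_pos: [0.6072, -0.2177, 0.1549]
tool_rot: [0.596, 0.803, 0.0, 0.001]
force: [1.0, -0.7, 0.2]
finger_gap: 0.401
gripper_force: 0.0
```

Call:
{"method": "drive_tool", "body": {"deltas": [[[0, 0, -40, 0], [0, 0, -40, 0], [0, 0, -40, 0], [0, 0, -40, 0]]]}}

```text
t: 12.32
tcp_pos: [0.6064, -0.2172, 0.1926]
tool_rot: [0.596, 0.803, 0.0, 0.0]
force: [-0.4, 0.2, 0.4]
finger_gap: 0.401
gripper_force: 0.0
```

```bash
python3 - <<'E'
from h import *
s=manip.sense(); print(s["t"],s["tcp_pos"],s["force"])
c=cam("wrist"); im=vision.snapshot("wrist"); cv2.imwrite("pics/w6.png",im[:,:,::-1])
hsv=cv2.cvtColor(im,cv2.COLOR_RGB2HSV); w=(hsv[...,2]>165)&(hsv[...,1]<45)
cen=proj(c,[.606,-.2167,.074])[0]; print("expected px",cen, proj(c,[[.606-.289*.061,-.2167+.957*.061,.074],[.606+.289*.061,-.2167-.957*.061,.074]]))
for k in big(w)[:6]:
    if cv2.pointPolygonTest(k,(float(cen[0]),float(cen[1])),True)<-15: continue
    P=onplane(c,k[:,0],.074)[:,:2]*1e3; r=cv2.minAreaRect(P.astype(np.float32)); b=cv2.boxPoints(r); print(np.round(r[0],1),np.round(r[1],1),r[2],b.round(1).tolist())
t=vision.snapshot("top"); ct=cam("top"); hs=cv2.cvtColor(t,cv2.COLOR_RGB2HSV); w=(hs[...,2]>190)&(hs[...,1]<50); w[:145]=0;w[250:]=0;w[:,:110]=0
for k in big(w)[:5]:
    if cv2.contourArea(k)<100: continue
    r=cv2.minAreaRect((onplane(ct,k[:,0],.1)[:,:2]*1e3).astype(np.float32)); print("top",np.round(r[0]),np.round(r[1]),r[2])
E
```

```text
12.3167 [ 0.60636477 -0.21723485  0.1925746 ] [-0.4309925   0.20457158  0.38988961]
expected px [279.48704433 201.93874201] [[279.43046548 126.55582312]
 [279.53726119 268.84525221]]
[ 609. -217.] [ 13.1 122. ] 16.552438735961914 [[585.2999877929688, -160.3000030517578], [620.0999755859375, -277.29998779296875], [632.7000122070312, -273.6000061035156], [597.9000244140625, -156.60000610351562]]
top [540. 238.] [92. 34.] 21.83172607421875
top [635. 334.] [27. 52.] 1.0150525569915771
```

It's seated at the right height and yaw. The apparent width is 13 mm and the centre is +3 mm, so I'll check for lean with a row profile, and check comb_c in the top view.

```bash
python3 - <<'E'
from h import *
c=cam("wrist"); im=vision.snapshot("wrist"); 
for v in(140,170,200,230,255): print(v,im[v,266:298].min(1).tolist(), "predicted faces x=-5,+5 at z74, z50:",[proj(c,onplane(c,[280,v],.074)[0]*[1,1,0]+[dx*.957,dx*.289,z])[0][0].round(1) for z in(.074,.05) for dx in(-.005,.005)])
t=vision.snapshot("top"); ct=cam("top"); hs=cv2.cvtColor(t,cv2.COLOR_RGB2HSV); w=(hs[...,2]>180)&(hs[...,1]<60); w[:145]=0;w[255:]=0;w[:,:110]=0;w[:,400:]=0
for k in big(w)[:8]:
    r=cv2.minAreaRect((onplane(ct,k[:,0],.1)[:,:2]*1e3).astype(np.float32)); print("top",k[0,0],cv2.contourArea(k),np.round(r[0]),np.round(r[1]),r[2])
# scene camera: comb ends in tray
s=vision.snapshot("scene"); cv2.imwrite("pics/s3.png",s[:,:,::-1]); cs=cam("scene"); hs=cv2.cvtColor(s,cv2.COLOR_RGB2HSV); w=(hs[...,2]>165)&(hs[...,1]<45); w[:200]=0;w[290:]=0;w[:,:150]=0;w[:,250:]=0
for k in big(w)[:3]: print("scene",cv2.contourArea(k),cv2.approxPolyDP(k,2,True)[:,0].tolist())
d=np.array([-.289,.957]); n=np.array([.957,.289]); o=np.array([.606,-.2167])
for z in(.05,.074): print(z,[proj(cs,[*(o+d*a+n*b),z])[0].round(1).tolist() for a in(.061,-.061) for b in(-.005,.005)])
E
```

```text
140 [62, 63, 63, 65, 64, 64, 63, 63, 62, 93, 163, 208, 219, 219, 219, 220, 219, 218, 219, 219, 219, 217, 202, 150, 83, 61, 63, 64, 66, 65, 69, 67] predicted faces x=-5,+5 at z74, z50: [np.float64(273.7), np.float64(286.3), np.float64(274.3), np.float64(285.9)]
170 [59, 61, 58, 60, 58, 58, 60, 59, 57, 86, 159, 207, 220, 219, 219, 219, 219, 218, 219, 219, 220, 214, 186, 126, 71, 59, 60, 63, 64, 64, 63, 63] predicted faces x=-5,+5 at z74, z50: [np.float64(273.8), np.float64(286.2), np.float64(274.4), np.float64(285.8)]
200 [58, 56, 57, 56, 57, 57, 58, 56, 51, 74, 147, 204, 219, 219, 220, 219, 218, 219, 220, 219, 220, 212, 177, 114, 66, 59, 60, 57, 61, 60, 60, 60] predicted faces x=-5,+5 at z74, z50: [np.float64(274.0), np.float64(286.0), np.float64(274.5), np.float64(285.6)]
230 [60, 60, 58, 59, 59, 60, 60, 62, 56, 74, 145, 202, 219, 220, 219, 219, 219, 219, 219, 220, 220, 209, 165, 97, 62, 61, 60, 63, 59, 63, 63, 61] predicted faces x=-5,+5 at z74, z50: [np.float64(274.1), np.float64(285.9), np.float64(274.6), np.float64(285.5)]
255 [57, 58, 55, 64, 87, 114, 125, 125, 120, 119, 156, 201, 218, 219, 219, 219, 220, 218, 219, 220, 219, 207, 166, 123, 116, 111, 84, 62, 59, 61, 61, 59] predicted faces x=-5,+5 at z74, z50: [np.float64(274.2), np.float64(285.8), np.float64(274.7), np.float64(285.4)]
top [158 174] 329.5 [539. 237.] [94. 35.] 21.325618743896484
top [119 145] 199.5 [635. 333.] [27. 54.] 1.0150344371795654
scene 111.0 [[222, 232], [169, 246], [169, 253], [170, 248]]
scene 0.0 [[189, 260]]
scene 0.0 [[194, 257]]
0.05 [[223.0, 238.1], [224.5, 240.8], [169.9, 254.0], [171.1, 257.0]]
0.074 [[222.3, 230.1], [223.9, 232.8], [168.3, 245.9], [169.5, 248.8]]
```

```bash
python3 - <<'E'
from h import *
a=cv2.imread("pics/scene0.png").astype(int); b=cv2.imread("pics/s3.png").astype(int)
d=(abs(a-b).max(2)>50).astype(np.uint8); d=cv2.morphologyEx(d,cv2.MORPH_OPEN,np.ones((2,2)))
n,l,s,_=cv2.connectedComponentsWithStats(d)
print([x.tolist() for x in s[1:] if x[4]>12])
E
```

```text
[[123, 0, 224, 108, 10116], [0, 26, 33, 10, 135], [0, 34, 33, 9, 169], [274, 41, 13, 6, 42], [0, 43, 43, 15, 546], [221, 45, 10, 7, 44], [232, 54, 8, 19, 110], [27, 58, 15, 6, 36], [14, 63, 12, 2, 24], [20, 76, 5, 4, 15], [51, 78, 4, 6, 14], [261, 82, 14, 6, 48], [17, 84, 4, 6, 17], [158, 107, 47, 97, 2602], [392, 173, 42, 37, 735], [169, 232, 55, 33, 980]]
```

Only the arm, comb_b's empty bay and the tray have changed in the scene view, so comb_a, comb_c and the bystanders are still in place. Handing in.

```bash
python3 -c "
from station import manip
print(manip.sign_off())"
```

```text
the job is handed in; nothing more can be done
None
```

The 122 mm comb is seated upright in both notches of the red tray and released. My last camera checks put it about 1.5 mm off centre with nothing else moved. I signed off at about 12.5 s, and the hand-in returned no verdict.

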